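Cover the burr and find the full grinder-head tin

ROBOT

A 6-joint arm with a two-finger parallel gripper is mounted at the origin on the work surface. World frame = base frame: x ahead of the robot, y to its left, z up, the work surface at z = 0. Lengths are in m, angles in rad, forces in N, time in s.
With the tool pointing down it reaches from about 0.325 to 0.75 m from the base axis. Payload 7.6 kg.
Tool frame: the origin (TCP) lies between the finger pads; the fingertips stand 19 mm ahead of it and the grasp point (between the pads) is the TCP (ctrl.tip_extent is the distance from the TCP to the fingertips, in m); z points along the fingers, y is the line along which they close (so a half turn about z gives the same grasp; the last joint's range is limited). The gripper opens to 85 mm and grips with 20 to 120 N. Pads are 22 mm wide; open, the fingers measure 114 mm over their backs; the gripper's body (76 mm by 85 mm) begins 54 mm behind the grasp point. The pads swing forward as they close: fully open they stand 13 mm farther back than shut.
Start: joints at [-1.244, 0.052, 1.401, -0, 1.689, -0.07], TCP at [0.203, -0.484, 0.25] pointing down, gripper open.
Joint ranges: [-2.9, 2.9], [-0.91, 2.17], [0.12, 2.37], [-1.06, 4.2], [0.26, 2.73], [-2.93, 2.93]. Speed limits (rad/s): [2.57, 2.57, 3.01, 3.14, 3.14, 3.14].

INTERFACE

Orientations are given as a 3x3 rotation matrix whose columns are the frame's x, y, z axes.
In Python, from bench import telemetry, imaging, ctrl, find_in gives the robot as it stands.
- The arm moves only by the shell command python3 -m creep 'ROWS' [OPENING] [FORCE]. ROWS is JSON, a list of rows, each a list of 2 entries, a list of its own where there are three numbers: the shift along the tool's x, y, z in m, then the turn, a rotation vector about the tool's x, y, z in degrees. In form: [[[dx, dy, dz], [ax, ay, az]], ...]. A call has 1 to 20 rows; each row shifts and turns the commanded pose from where the row before left it, along the tool's axes as they then stand; what a row does not reach is not made up. A row lasts 1/12 s, in which the tool goes at most 41.7 mm and 7.16 degrees, less where a joint would pass 70% of its speed; a pose out of reach is approached as far as the arm can. A call with a gripper value outside its range is refused whole. OPENING is the opening, from -1 (shut) to 1 (fully open), set as the call begins (- or left out, the last holds). The fingers move at their own pace and stop on an object; FORCE is the grip in N (left out, the last holds). Time passes only in rows, so rows that do not move let the fingers close. It gives the time, the measured TCP pose, the force, the opening and the grip force at its end, in the units of the state.
- telemetry.observe(): the state, without advancing time (a new reading comes with each control period).
- imaging.camera(name): name is "scene" or "top" or "wrist"; returns the picture (480x640x3 uint8, red, green, blue); there is no depth.
- imaging.get_calibration(name): a dict with "mtx" (3x3 intrinsics, pixels), "eye" and "rotation" of the camera in the world; the wrist camera has in their place "mount" (4x4, takes a point from camera to tool coordinates, whose origin is the TCP and whose axes are the flange's). Camera axes: x right, y down, z forward; pixel columns grow to the right and rows downward; lengths in m; the calibration is good to about 2 mm. A picture is of the moment at which its call begins: read the wrist's pose just before it. get_calibration takes no time and is no camera call.
- ctrl.hand_in(): hands the job in; it is judged then, once.
Trained networks look in the newest picture that a camera, given by its name, has taken for a name from the list of things; names that differ only in an ending like _2 or _b are one class to them, and where a whole thing is asked for, a point or a joint stands for the part that bears it (a point fixed in the world has none). Each returns a list of dicts, best first, with "score" (0 to 1); they miss things now and then, are a little off and sometimes report something else, mostly with a low value. They report only what shows in the picture. A call takes as long as a camera call. They do not tell look-alikes from the thing itself.
- find_in(thing, camera): "rect" ([left, top, width, height] in pixels, round what is visible of it).
The state is a dict: "time": time; "joint_pos": joint angles; "joint_vel": joint speeds; "joint_torque": joint torques, N m; "position": TCP position; "eef_rot": TCP orientation; "ft_force": force on the tool from outside, world axes, zero at the start; "moment": the same for the moment, N m; "finger_gap": finger opening in m; "grip_force": force on a finger pad.
Only numpy, scipy, OpenCV 4.12 (cv2) and the standard library are available. Lean on these libraries where they do the work, as an engineer would, in place of code of your own. Each camera call takes 0.05 s, during which the arm holds its last target. There are 200 camera calls.

TASK

Lay the steel bar across the two notched uprights of the burr stand, resting in both notches with its ends sticking out about evenly, so that the ceramic burr beneath is guarded. Then heft the three closed tins one at a time from the robot's left to its right, lifting each a few centimetres off the table and standing it back upright before lifting the next, to find the heaviest. Finish while holding the heaviest tin in the gripper, upright and still over the middle of the bar and about 10 cm above it; do not put it down, and do not disturb the pepper shaker, the yellow canister or the burr.

Things in the scene. Friction and masses are not known exactly. Their poses are not given: they have to be found in the camera images.
- bar: Loose flat bar of bare steel, 24 mm (its x) by 180 mm (its y, the long way) by 14 mm high, 0.35 kg, lying flat on the table at the far side. Origin: centre of its underside.
- stand: Dark iron stand fixed to the table. Base 64 (x) by 160 (y) by 6 mm; two uprights at y = +60 and -60 mm, 16 mm thick (y), 44 mm wide (x), each with an open notch in its top, 34 mm wide (x from -17 to 17), floor 55 mm above the table, side lips 5 mm thick up to 63 mm. The bar lies in both notches along the stand's y. Origin: centre of its underside, z up.
- tin_left: One of three identical closed round tins of bare metal, 57 mm across, 80 mm high, upright on the table: the leftmost (largest y) of the row. Origin: centre of its underside, z up. A grinder head is sealed inside with 3 mm of side play. Tins weigh 0.2 to 0.68 kg, the heaviest at least 0.15 kg more than the others; any may be the heaviest, nothing outside shows it.
- tin_middle: One of three identical closed round tins of bare metal, 57 mm across, 80 mm high, upright on the table: the middle one of the row. Origin: centre of its underside, z up. A grinder head is sealed inside with 3 mm of side play. Tins weigh 0.2 to 0.68 kg, the heaviest at least 0.15 kg more than the others; any may be the heaviest, nothing outside shows it.
- tin_right: One of three identical closed round tins of bare metal, 57 mm across, 80 mm high, upright on the table: the rightmost (smallest y) of the row. Origin: centre of its underside, z up. A grinder head is sealed inside with 3 mm of side play. Tins weigh 0.2 to 0.68 kg, the heaviest at least 0.15 kg more than the others; any may be the heaviest, nothing outside shows it.
- burr: Loose pale ceramic cone burr, 38 mm across at the foot, 33 mm high, standing point up on the stand's base plate midway between the uprights (its top is 39 mm above the table). Leave alone. Origin: centre of its underside.
- shaker: Squat glass pepper shaker with a chrome top, 64 mm across, 81 mm high. Leave alone. Origin: centre of its underside.
- canister: Yellow plastic refill canister, 100 mm across, 120 mm high. Leave alone. Origin: centre of its underside.
- table: The white enamelled steel table; its top is the work surface, z = 0.
There are look-alikes about, which are no part of the job. Several things have the shape of the bar; the one meant has the colours described above.

How it is judged:
On the way, in this order (a step that is already met when the one before it is completed fails the run):
1. the bar lies level in both notches of the stand, let go (x of bar in the frame of stand between -0.008 and 0.008 m and y of bar in the frame of stand between -0.025 and 0.025 m and z of bar in the frame of stand between 0.051 and 0.059 m and angle between bar's own z axis and vertical below 0.06 rad and contact force between bar and the fingers below 0.1 N), for 0.2 s.
2. the left tin is lifted clear of the table by itself, the other two standing on the table (height (world z) of tin_left above 0.02 m and contact force between tin_left and the fingers above 0.5 N and contact force between tin_left and table below 0.01 N and height (world z) of each of tin_middle, tin_right below 0.006 m and angle between each of tin_middle, tin_right's own z axis and vertical below 0.1 rad), for 0.2 s.
3. the middle tin is lifted clear of the table by itself, the other two standing on the table (height (world z) of tin_middle above 0.02 m and contact force between tin_middle and the fingers above 0.5 N and contact force between tin_middle and table below 0.01 N and height (world z) of each of tin_left, tin_right below 0.006 m and angle between each of tin_left, tin_right's own z axis and vertical below 0.1 rad), for 0.2 s.
4. the right tin is lifted clear of the table by itself, the other two standing on the table (height (world z) of tin_right above 0.02 m and contact force between tin_right and the fingers above 0.5 N and contact force between tin_right and table below 0.01 N and height (world z) of each of tin_left, tin_middle below 0.006 m and angle between each of tin_left, tin_middle's own z axis and vertical below 0.1 rad), for 0.2 s.
At the end, for the whole second after the job is handed in: Bar released, level in both notches, centred within 25 mm. Heaviest tin (over 5 N) held by the fingers alone, upright within 0.25 rad, still, its underside 50 mm or more above the bar's top and within 60 mm of its centre seen from above. Other tins upright on the table, untouched (all of step 1 and ((contact force between tin_left and the fingers above 0.5 N and contact force between tin_left and table below 0.01 N and height (world z) of tin_left above 0.119 m and angle between tin_left's own z axis and vertical below 0.25 rad and horizontal distance between tin_left and bar below 0.06 m and linear speed of tin_left below 0.03 m/s and contact force between tin_left and bar below 0.01 N and contact force between tin_left and stand below 0.01 N and height (world z) of each of tin_middle, tin_right below 0.006 m and angle between each of tin_middle, tin_right's own z axis and vertical below 0.1 rad and contact force between tin_middle and table between 1 and 5 N and contact force between each of tin_middle, tin_right and the fingers below 0.1 N and contact force between tin_right and table between 1 and 5 N) or (contact force between tin_middle and the fingers above 0.5 N and contact force between tin_middle and table below 0.01 N and height (world z) of tin_middle above 0.119 m and angle between tin_middle's own z axis and vertical below 0.25 rad and horizontal distance between tin_middle and bar below 0.06 m and linear speed of tin_middle below 0.03 m/s and contact force between tin_middle and bar below 0.01 N and contact force between tin_middle and stand below 0.01 N and height (world z) of each of tin_left, tin_right below 0.006 m and angle between each of tin_left, tin_right's own z axis and vertical below 0.1 rad and contact force between tin_left and table between 1 and 5 N and contact force between each of tin_left, tin_right and the fingers below 0.1 N and contact force between tin_right and table between 1 and 5 N) or (contact force between tin_right and the fingers above 0.5 N and contact force between tin_right and table below 0.01 N and height (world z) of tin_right above 0.119 m and angle between tin_right's own z axis and vertical below 0.25 rad and horizontal distance between tin_right and bar below 0.06 m and linear speed of tin_right below 0.03 m/s and contact force between tin_right and bar below 0.01 N and contact force between tin_right and stand below 0.01 N and height (world z) of each of tin_left, tin_middle below 0.006 m and angle between each of tin_left, tin_middle's own z axis and vertical below 0.1 rad and contact force between tin_left and table between 1 and 5 N and contact force between each of tin_left, tin_middle and the fingers below 0.1 N and contact force between tin_middle and table between 1 and 5 N))); the arm keeps its last pose, push and grip.
It fails at once if the shaker is moved more than 20 mm (distance of shaker from where it was at the start of the episode above 0.02 m).
It fails at once if the canister is moved more than 20 mm (distance of canister from where it was at the start of the episode above 0.02 m).
It fails at once if the burr is moved more than 15 mm (distance of burr from where it was at the start of the episode above 0.015 m).
It also fails if it takes over 70 s, if anything falls off the work surface, if the arm or the gripper's body presses on something with over 40 N, if the wrist force passes 120 N, or if a joint passes its speed limit or range.

## Working session

There is one attempt and no reset: what is moved stays moved. The work goes in short steps, Python scripts to look and compute and a shell command to move; the robot and the scene stay as the last step left them, time stands still between calls to the robot, and variables do not carry over. Pictures are saved under pics/ and viewed, at most 10 in all, crops included, and the job is handed in when it is done.

```bash
mkdir -p pics; ls; python3 - <<'E'
from bench import telemetry, imaging, ctrl, find_in
import cv2,numpy as np
s=telemetry.observe();print(s['time'],s['position'],np.round(s['eef_rot'],3).tolist(),s['ft_force'],s['finger_gap'],ctrl.tip_extent)
for c in('scene','top'):
    im=imaging.camera(c);cv2.imwrite(f'pics/{c}0.png',im[:,:,::-1])
    k=imaging.get_calibration(c);print(c,k)
    for n in('bar','stand','tin_left','burr','shaker','canister'):
        print(n,[(np.round(d['rect']).tolist(),round(d['score'],2)) for d in find_in(n,c)])
E
```

```text
pics
0.0 [ 0.20284418 -0.48394869  0.24950869] [[0.922, 0.386, -0.0], [0.386, -0.922, 0.001], [0.0, -0.002, -1.0]] [-0.09057607  0.18264402  0.15028239] 0.08533842560157776 0.019
scene {'mtx': array([[440.8466046 ,   0.        , 324.53996896],
       [  0.        , 440.8466046 , 235.62585103],
       [  0.        ,   0.        ,   1.        ]]), 'eye': array([1.12675221, 0.48602131, 0.64651962]), 'rotation': array([[-6.82370810e-01,  4.96040188e-01, -5.36948982e-01],
       [ 7.31006006e-01,  4.62490804e-01, -5.01729484e-01],
       [-5.44020954e-04, -7.34878485e-01, -6.78198582e-01]])}
bar [([282.0, 235.0, 73.0, 45.0], 0.92), ([220.0, 259.0, 53.0, 78.0], 0.78)]
stand [([386.0, 218.0, 85.0, 57.0], 0.96)]
tin_left [([325.0, 184.0, 26.0, 42.0], 0.89), ([279.0, 234.0, 75.0, 47.0], 0.41)]
burr [([425.0, 241.0, 15.0, 16.0], 0.86)]
shaker [([175.0, 140.0, 31.0, 35.0], 0.9)]
canister [([526.0, 289.0, 102.0, 98.0], 0.72)]
top {'mtx': array([[470.28131854,   0.        , 318.61267724],
       [  0.        , 470.28131854, 234.51439429],
       [  0.        ,   0.        ,   1.        ]]), 'eye': array([0.41314366, 0.04417277, 1.22245768]), 'rotation': array([[ 0.02296348, -0.98523567,  0.16965655],
       [-0.99930814, -0.02758685, -0.02494425],
       [ 0.02925626, -0.16896636, -0.98518751]])}
bar [([276.0, 206.0, 67.0, 10.0], 0.89), ([302.0, 127.0, 37.0, 60.0], 0.65)]
stand [([212.0, 255.0, 64.0, 45.0], 0.85), ([93.0, 222.0, 58.0, 49.0], 0.58)]
tin_left [([317.0, 249.0, 26.0, 29.0], 0.76)]
burr [([235.0, 267.0, 17.0, 19.0], 0.48), ([210.0, 254.0, 69.0, 45.0], 0.26)]
shaker [([467.0, 205.0, 30.0, 29.0], 0.65)]
canister [([468.0, 206.0, 27.0, 28.0], 0.7), ([93.0, 221.0, 58.0, 49.0], 0.64)]
```

View pics/scene0.png

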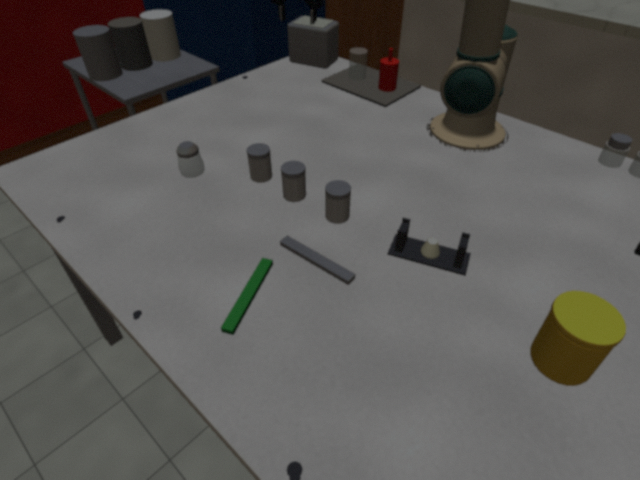

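View pics/top0.png

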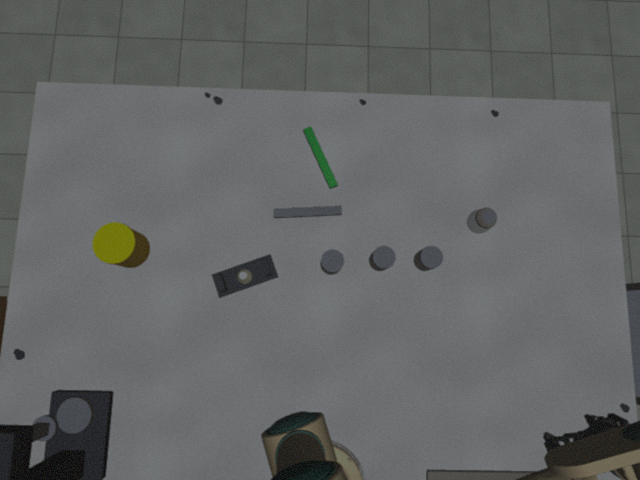

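The steel bar candidates are grey at top (308,212) / scene (317,259) and green at top (320,157) / scene (247,295). The task says bare steel, so I choose the grey one. The stand is at top (245,276), the tins at (332,261), (383,257) and (430,257), with left being the smallest column. Next I measure and take one close crop.

```bash
cat > h.py <<'E'
from bench import telemetry, imaging, ctrl, find_in
import cv2,numpy as np
np.set_printoptions(precision=4,suppress=True)
def cam(name,s=None):
    k=imaging.get_calibration(name)
    if 'mount' in k:
        s=s or telemetry.observe();m=np.array(k['mount']);R=np.array(s['eef_rot'])
        return k['mtx'],R@m[:3,3]+s['position'],R@m[:3,:3]
    return k['mtx'],k['eye'],k['rotation']
def unproj(c,uv,z):
    K,e,R=c;uv=np.atleast_2d(uv).astype(float)
    d=(R@np.linalg.inv(K)@np.c_[uv,np.ones(len(uv))].T).T
    return e+d*((z-e[2])/d[:,2])[:,None]
def proj(c,P):
    K,e,R=c;q=(K@R.T@(np.atleast_2d(P)-e).T).T
    return q[:,:2]/q[:,2:]
E
python3 - <<'E'
from h import *
im=cv2.imread('pics/top0.png');c=cam('top')
print('hsv',[cv2.cvtColor(im,cv2.COLOR_BGR2HSV)[y,x].tolist() for x,y in((308,212),(308,225),(260,270),(332,261),(383,257))])
cv2.imwrite('pics/crop0.png',cv2.resize(im[190:310,195:355],None,fx=5,fy=5,interpolation=cv2.INTER_CUBIC))
g=cv2.cvtColor(im,cv2.COLOR_BGR2GRAY)
def blob(x0,y0,x1,y1,t,z):
    m=np.zeros_like(g);m[y0:y1,x0:x1]=(g[y0:y1,x0:x1]<t)
    n,l,st,ce=cv2.connectedComponentsWithStats(m);i=1+np.argmax(st[1:,4])
    ys,xs=np.where(l==i);P=unproj(c,np.c_[xs,ys],z)[:,:2].astype(np.float32)
    print(st[i],cv2.minAreaRect(P),P.mean(0))
bg=int(np.median(g[190:310,195:355]));print('bg',bg)
blob(265,195,350,226,bg-15,.014)
blob(200,240,290,310,60,.006)
for x0,x1 in((318,348),(368,400),(415,448)): blob(x0,243,x1,276,bg-15,.08)
E
```

```text
hsv [[107, 23, 79], [105, 9, 108], [120, 33, 46], [116, 24, 85], [105, 36, 85]]
bg 110
[273 205  69  14 709] ((0.6817916631698608, 0.04513522982597351), (0.027975842356681824, 0.17997165024280548), 4.454155921936035) [0.6816 0.0453]
[ 213  255   65   42 1266] ((0.5103408694267273, 0.20148244500160217), (0.06144450232386589, 0.1562522053718567), 20.975624084472656) [0.5105 0.2018]
[320 249  25  26 482] ((0.5440047979354858, -0.017837945371866226), (0.05572209134697914, 0.06274671852588654), 64.84732055664062) [ 0.5435 -0.018 ]
[369 245  27  26 522] ((0.5540517568588257, -0.14114969968795776), (0.05687618628144264, 0.06719328463077545), 45.88181686401367) [ 0.5554 -0.141 ]
[415 246  28  25 563] ((0.5589480400085449, -0.2564682960510254), (0.05946079641580582, 0.0680556371808052), 1.475560188293457) [ 0.5585 -0.2557]
```

View pics/crop0.png

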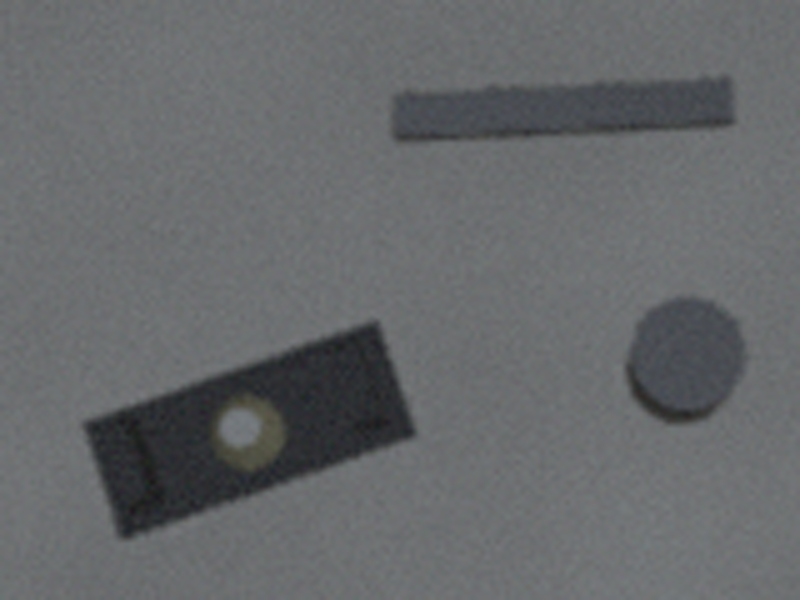

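The crop shows the plain grey steel bar at top (308,212), while the stand carries the pale burr at (245,276). The sizes match: 180 x 28 mm against 180 x 24, and 156 x 61 against 160 x 64. Now I move above the bar.

```bash
cat >> h.py <<'E'
def go(x,y,z,yaw):
    "print shift (current tool axes, m) then turn (deg) to reach TCP x,y,z, tool down, closing axis at yaw deg (mod 180)"
    from scipy.spatial.transform import Rotation as Ro
    s=telemetry.observe();R=np.array(s['eef_rot'])
    best=None
    for a in(yaw,yaw+180):
        a=np.radians(a);Y=np.array([np.cos(a),np.sin(a),0]);Z=np.array([0,0,-1.])
        v=np.degrees(Ro.from_matrix(R.T@np.c_[np.cross(Y,Z),Y,Z]).as_rotvec())
        if best is None or np.linalg.norm(v)<np.linalg.norm(best): best=v
    print('t',round(s['time'],2),'pos',s['position'],'shift',R.T@(np.array([x,y,z])-s['position']),'turn',best,'F',s['ft_force'],'gap',s['finger_gap'],'grip',s['grip_force'],'j6',s['joint_pos'][5])
E
python3 -m creep '[[[0.036,-0.017,0],[0,0,0]],[[0.036,-0.017,0],[0,0,0]],[[0.036,-0.017,0],[0,0,0]],[[0.036,-0.017,0],[0,0,0]],[[0.036,-0.017,0],[0,0,0]],[[0.036,-0.017,0],[0,0,0]],[[0.036,-0.017,0],[0,0,0]],[[0.036,-0.017,0],[0,0,0]],[[0.036,-0.017,0],[0,0,0]],[[0.036,-0.017,0],[0,0,0]],[[0.036,-0.017,0],[0,0,0]],[[0.036,-0.017,0],[0,0,0]],[[0.036,-0.017,0],[0,0,0]],[[0.036,-0.017,0],[0,0,0]],[[0.036,-0.017,0],[0,0,0]],[[0.036,-0.017,0],[0,0,0]],[[0.036,-0.017,0],[0,0,0]],[[0.036,-0.017,0],[0,0,0]]]' 1 60
python3 -m creep '[[[0,0,0.005],[0,0,-6]],[[0,0,0.005],[0,0,-6]],[[0,0,0.005],[0,0,-6]],[[0,0,0.005],[0,0,-6]],[[0,0,0.005],[0,0,-6]],[[0,0,0.005],[0,0,-6]],[[0,0,0.005],[0,0,-6]],[[0,0,0.005],[0,0,-6]],[[0,0,0.005],[0,0,-6]],[[0,0,0.005],[0,0,-6]],[[0,0,0.005],[0,0,-6]],[[0,0,0.005],[0,0,-6]],[[0,0,0],[0,0,0]]]'
python3 - <<'E'
from h import *
s=telemetry.observe();im=imaging.camera('wrist');cv2.imwrite('pics/w1.png',im[:,:,::-1])
go(.683,.045,.2,4.45)
c=cam('wrist',s);print(c, proj(c,[[.683,.045,.014]]),find_in('bar','wrist'))
E
```

```text
time: 2.2
position: [0.6833, 0.0502, 0.2501]
eef_rot: [[0.922, 0.387, 0.0], [0.387, -0.922, -0.0], [0.0, 0.0, -1.0]]
ft_force: [0.4, -1.1, 0.5]
finger_gap: 0.0854
grip_force: 0.0
time: 3.28
position: [0.6819, 0.0484, 0.1887]
eef_rot: [[-0.086, 0.996, -0.002], [0.996, 0.086, -0.0], [0.0, -0.002, -1.0]]
ft_force: [-0.5, 0.3, -0.9]
finger_gap: 0.0856
grip_force: 0.0
t 3.33 pos [0.682  0.0484 0.1894] shift [-0.0035  0.0007 -0.0106] turn [-0.0916  0.0012  0.1721] F [0.3828 0.6495 1.0668] gap 0.08551701833727354 grip 0.0 j6 -0.06376559670060822
(array([[384.4627,   0.    , 322.1305],
       [  0.    , 384.4627, 237.8324],
       [  0.    ,   0.    ,   1.    ]]), array([0.6744, 0.1228, 0.3121]), array([[ 0.9962,  0.0843,  0.0238],
       [ 0.0875, -0.9527, -0.2911],
       [-0.0019,  0.2921, -0.9564]])) [[325.0333 222.5382]] [{'rect': [393.2, 217.3, 221.3, 98.4], 'score': 0.93}, {'rect': [309.4, 101.5, 30.8, 219.3], 'score': 0.66}]
```

View pics/w1.png

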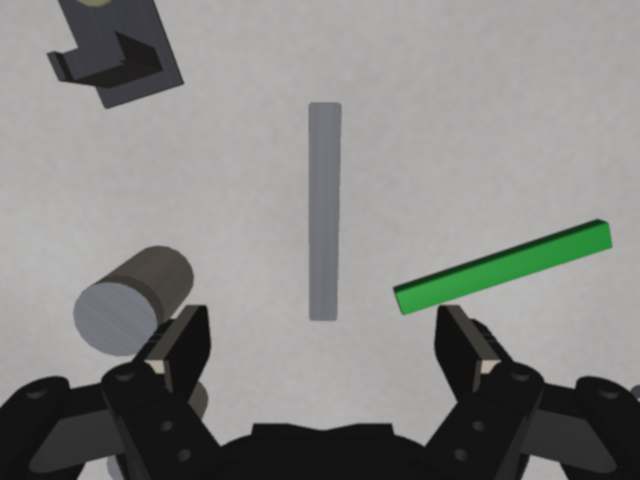

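Wrist view: the steel bar is at (325,211), the green look-alike at (505,265), the stand at top left and the left tin at (135,300). I refine the bar from here and check clearance to the green bar.

```bash
python3 - <<'E'
from h import *
im=cv2.imread('pics/w1.png');c=cam('wrist')
g=cv2.cvtColor(im,cv2.COLOR_BGR2GRAY)
m=np.zeros_like(g);m[90:330,295:355]=g[90:330,295:355]<145
n,l,st,ce=cv2.connectedComponentsWithStats(m);i=1+np.argmax(st[1:,4]);ys,xs=np.where(l==i)
r=cv2.minAreaRect(unproj(c,np.c_[xs,ys],.014)[:,:2].astype(np.float32));print(st[i],r)
print('green',unproj(c,[[394,288],[402,314],[604,220],[611,245]],.01))
go(*r[0],.010,4.45)
E
```

```text
[ 308  102   34  219 6720] ((0.6822958588600159, 0.046427685767412186), (0.024852480739355087, 0.179415762424469), 4.200107097625732)
green [[ 0.7477 -0.0096  0.01  ]
 [ 0.758  -0.0337  0.01  ]
 [ 0.9099  0.064   0.01  ]
 [ 0.9219  0.0435  0.01  ]]
t 3.38 pos [0.6823 0.0484 0.1901] shift [-0.002  -0.      0.1801] turn [-0.03    0.0043  0.0954] F [-0.3276 -0.3127 -0.5981] gap 0.0853947201929742 grip 0.0 j6 -0.062431342193334696
```

```bash
python3 -m creep '[[[-0.002,0,0.03],[0,0,0]],[[0,0,0.03],[0,0,0]],[[0,0,0.03],[0,0,0]],[[0,0,0.03],[0,0,0]],[[0,0,0.025],[0,0,0]],[[0,0,0.015],[0,0,0]],[[0,0,0.008],[0,0,0]],[[0,0,0],[0,0,0]],[[0,0,0],[0,0,0]]]' 0.3
python3 -m creep '[[[0,0,0],[0,0,0]],[[0,0,0],[0,0,0]],[[0,0,0],[0,0,0]],[[0,0,0],[0,0,0]],[[0,0,0],[0,0,0]],[[0,0,0],[0,0,0]]]' -1 80
python3 - <<'E'
from h import *
go(.682,.0465,.022,4.2)
E
```

```text
time: 4.13
position: [0.6833, 0.0464, 0.0238]
eef_rot: [[-0.082, 0.997, 0.002], [0.997, 0.082, -0.0], [-0.0, 0.002, -1.0]]
ft_force: [0.3, -0.3, -0.2]
finger_gap: 0.0554
grip_force: 0.0
time: 4.63
position: [0.6834, 0.0465, 0.0246]
eef_rot: [[-0.082, 0.997, 0.003], [0.997, 0.082, -0.0], [-0.0, 0.003, -1.0]]
ft_force: [-2.0, -0.5, 6.4]
finger_gap: 0.0212
grip_force: 80.0
t 4.63 pos [0.6834 0.0465 0.0246] shift [ 0.0001 -0.0014  0.0026] turn [0.1728 0.015  0.5286] F [-2.0195 -0.5315  6.3756] gap 0.021177373153592215 grip 80.00608921051025 j6 -0.06849259727781173
```

```bash
python3 -m creep '[[[0,0,-0.01],[0,0,0]],[[0,0,-0.03],[0,0,0]],[[0,0,-0.035],[0,0,0]],[[0,0,-0.035],[0,0,0]],[[0,0,-0.035],[0,0,0]],[[0,0,-0.03],[0,0,0]],[[0,0,0],[0,0,-5.6]],[[0,0,0],[0,0,-5.6]],[[0,0,0],[0,0,-5.6]],[[0,0,0],[0,0,0]]]'
python3 - <<'E'
from h import *
go(.51,.2015,.2,21)
E
```

```text
time: 5.47
position: [0.6821, 0.0464, 0.1972]
eef_rot: [[-0.37, 0.929, -0.001], [0.929, 0.37, -0.0], [0.0, -0.001, -1.0]]
ft_force: [-0.7, 0.4, -3.7]
finger_gap: 0.0211
grip_force: 79.1
t 5.47 pos [0.6821 0.0464 0.1972] shift [ 0.2078 -0.1025 -0.0027] turn [-0.0547 -0.0159  0.7269] F [-0.743   0.35   -3.6935] gap 0.021141236493175848 grip 79.12065982818604 j6 -0.3652024504934968
```

```bash
python3 -m creep '[[[0.02,-0.02,0],[0,0,0.3]],[[0.02,-0.02,0],[0,0,0.3]],[[0.02,-0.02,0],[0,0,0]],[[0.02,-0.02,0],[0,0,0]],[[0.015,-0.02,0],[0,0,0]],[[0,-0.002,0],[0,0,0]],[[0,0,0],[0,0,0]],[[0,0,0],[0,0,0]]]'
python3 - <<'E'
from h import *
s=telemetry.observe();im=imaging.camera('wrist');cv2.imwrite('pics/w2.png',im[:,:,::-1])
go(.51,.2015,.2,21)
c=cam('wrist',s)
R=np.array([[np.cos(np.radians(21)),-np.sin(np.radians(21))],[np.sin(np.radians(21)),np.cos(np.radians(21))]])
for x,y,z in((32,80,6),(-32,80,6),(32,-80,6),(-32,-80,6),(0,0,39),(22,68,63),(-22,68,63),(22,-68,63),(-22,-68,63)):
    P=np.r_[R@[x/1e3,y/1e3]+[.51,.2015],z/1e3];print((x,y,z),proj(c,P))
E
```

```text
time: 6.13
position: [0.5534, 0.0982, 0.1977]
eef_rot: [[-0.356, 0.935, 0.001], [0.935, 0.356, -0.0], [-0.0, 0.001, -1.0]]
ft_force: [-0.1, -0.3, -3.0]
finger_gap: 0.0212
grip_force: 79.7
t 6.18 pos [0.5537 0.098  0.1975] shift [ 0.1122 -0.004  -0.0025] turn [ 0.0335  0.0221 -0.1676] F [ 0.3737  0.431  -2.5996] gap 0.02158860517229489 grip 79.70934748649597 j6 -0.25391635010593316
(32, 80, 6) [[364.0667 -55.9061]]
(-32, 80, 6) [[271.9035 -55.7624]]
(32, -80, 6) [[358.1405 175.3546]]
(-32, -80, 6) [[279.7335 175.4992]]
(0, 0, 39) [[318.1091  62.9041]]
(22, 68, 63) [[356.3074 -75.0953]]
(-22, 68, 63) [[277.9869 -74.9751]]
(22, -68, 63) [[351.3353 169.0467]]
(-22, -68, 63) [[285.2049 169.1681]]
```

View pics/w2.png

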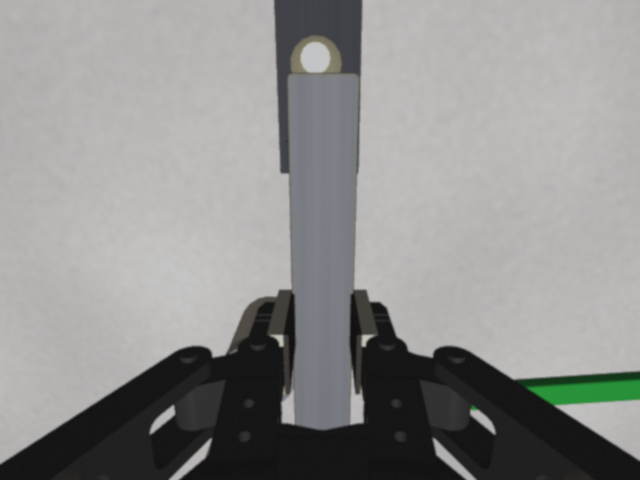

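```bash
python3 - <<'E'
from h import *
s=telemetry.observe();c=cam('wrist',s);z=s['position'][2]-.0106
R=np.array(s['eef_rot'])
print((unproj(c,[[323,73],[289,73],[357,73],[322.5,430]],z)-s['position'])@R)
E
python3 -m creep '[[[0.03,-0.001,0],[0,0,0]],[[0.03,-0.001,0],[0,0,0]],[[0.03,-0.001,0],[0,0,0]],[[0.02,-0.001,0],[0,0,0]],[[0.004,0,0],[0,0,0]],[[0,0,0.02],[0,0,0]],[[0,0,0.02],[0,0,0]],[[0,0,0.02],[0,0,0]],[[0,0,0.01],[0,0,0]],[[0,0,0],[0,0,0]],[[0,0,0],[0,0,0]]]'
python3 - <<'E'
from h import *
go(.509,.203,.081,21)
im=imaging.camera('scene')
cv2.imwrite('pics/s2.png',cv2.resize(im[140:300,360:520,::-1],None,fx=3.7,fy=3.7,interpolation=cv2.INTER_CUBIC))
E
```

```text
[[ 0.0897 -0.0009  0.0106]
 [ 0.0897 -0.0119  0.0106]
 [ 0.0897  0.01    0.0106]
 [-0.0523 -0.0009  0.0106]]
time: 7.1
position: [0.5091, 0.2029, 0.1274]
eef_rot: [[-0.356, 0.934, -0.0], [0.934, 0.356, -0.0], [-0.0, -0.001, -1.0]]
ft_force: [0.1, -0.1, -2.3]
finger_gap: 0.0215
grip_force: 79.6
t 7.1 pos [0.5091 0.2029 0.1274] shift [ 0.0001 -0.0001  0.0464] turn [-0.0297  0.012  -0.1264] F [ 0.0852 -0.1326 -2.2983] gap 0.02154262656040505 grip 79.64690208435059 j6 -0.05230252976412191
```

View pics/s2.png

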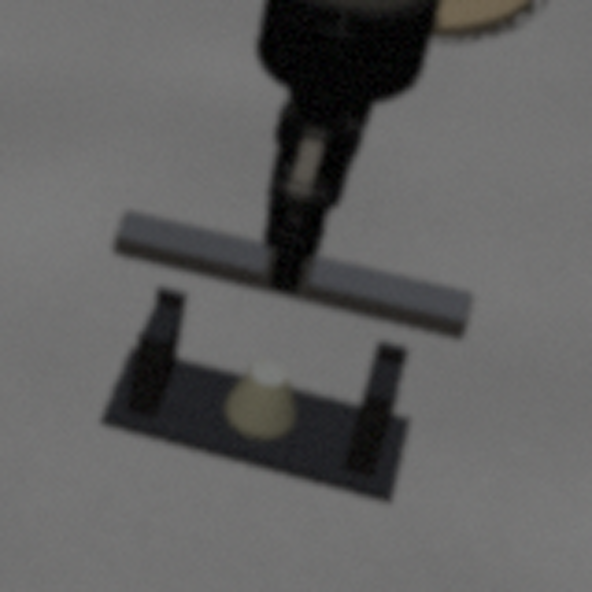

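The bar hangs level above both uprights (posts at (165,350) and (380,405) in the crop, burr between them), so I lower it.

```bash
python3 -m creep '[[[0,0,0.015],[0,0,0]],[[0,0,0.015],[0,0,0]],[[0,0,0.01],[0,0,0]],[[0,0,0.004],[0,0,0]],[[0,0,0],[0,0,0]],[[0,0,0],[0,0,0]]]'
python3 -m creep '[[[0,0,0.001],[0,0,0]],[[0,0,0.001],[0,0,0]],[[0,0,0],[0,0,0]],[[0,0,0],[0,0,0]]]'
```

```text
time: 7.65
position: [0.5092, 0.2035, 0.0843]
eef_rot: [[-0.357, 0.934, 0.001], [0.934, 0.357, 0.0], [-0.0, 0.001, -1.0]]
ft_force: [0.2, 0.7, -3.2]
finger_gap: 0.0215
grip_force: 79.7
time: 7.98
position: [0.5087, 0.2034, 0.0816]
eef_rot: [[-0.357, 0.934, 0.0], [0.934, 0.357, 0.0], [-0.0, 0.0, -1.0]]
ft_force: [-0.2, -0.6, -2.6]
finger_gap: 0.0212
grip_force: 79.7
```

```bash
python3 -m creep '[[[0,0,0.001],[0,0,0]],[[0,0,0.001],[0,0,0]],[[0,0,0],[0,0,0]],[[0,0,0],[0,0,0]]]'
```

```text
time: 8.32
position: [0.5088, 0.2034, 0.0796]
eef_rot: [[-0.357, 0.934, 0.001], [0.934, 0.357, 0.0], [-0.0, 0.001, -1.0]]
ft_force: [-0.6, 0.2, 0.7]
finger_gap: 0.0209
grip_force: 80.1
```

Contact: the weight has come off the wrist. I release and go up.

```bash
python3 -m creep '[[[0,0,0],[0,0,0]],[[0,0,0],[0,0,0]],[[0,0,0],[0,0,0]],[[0,0,0],[0,0,0]],[[0,0,0],[0,0,0]],[[0,0,0],[0,0,0]],[[0,0,-0.01],[0,0,0]],[[0,0,-0.02],[0,0,0]],[[0,0,-0.03],[0,0,0]],[[0,0,-0.035],[0,0,0]],[[0,0,-0.035],[0,0,0]],[[-0.03,0,-0.02],[0,0,0]],[[-0.03,0,0],[0,0,0]],[[-0.03,0,0],[0,0,0]],[[0,0,0],[0,0,0]]]' 1
python3 - <<'E'
from h import *
s=telemetry.observe();im=imaging.camera('wrist');cv2.imwrite('pics/w3.png',im[:,:,::-1])
c=cam('wrist',s);go(.5435,-.018,.23,-2)
print('bar ideal corners',proj(c,[np.r_[np.array([.509,.203])+[a*.934-b*.357,a*.357+b*.934],.069] for a in(.012,-.012) for b in(.09,-.09)]))
E
```

```text
time: 9.57
position: [0.5421, 0.1153, 0.2306]
eef_rot: [[-0.353, 0.936, 0.002], [0.936, 0.353, -0.001], [-0.002, 0.001, -1.0]]
ft_force: [0.4, -0.7, 1.1]
finger_gap: 0.0855
grip_force: 0.0
t 9.62 pos [0.5414 0.1173 0.2301] shift [-0.1273 -0.0459  0.0001] turn [ 0.0456  0.0223 22.7309] F [-1.3847  0.7245 -0.4825] gap 0.08508597177843179 grip 0.0 j6 -0.21500693405738436
bar ideal corners [[342.4126 -62.0476]
 [339.3828 217.6393]
 [304.0126 -61.9561]
 [307.9189 217.7349]]
```

View pics/w3.png

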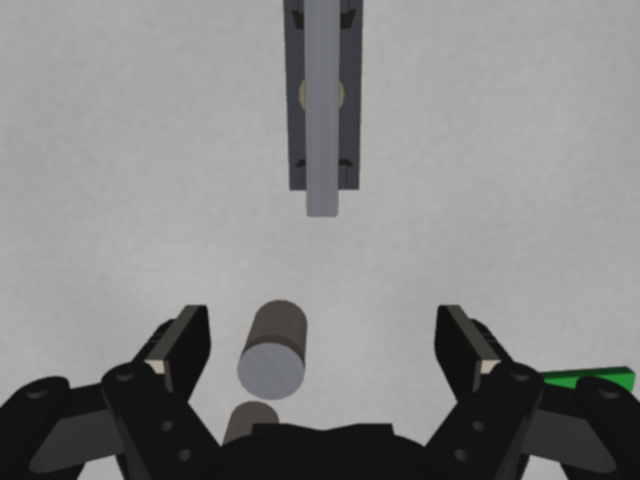

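The bar lies in both notches, with its near end at (322,216) against an ideal (323.5,217.6). The left tin's lid is at (271,371), which I use to refine its position.

```bash
python3 - <<'E'
from h import *
s=telemetry.observe();c=cam('wrist',s)
P=unproj(c,[[271.5,371],[238,371],[305,371],[271,399]],.08);print(P[0],np.linalg.norm(P[1]-P[2]))
go(P[0][0],P[0][1],.045,0)
E
```

```text
[ 0.5453 -0.0143  0.08  ] 0.05572897973284445
t 9.62 pos [0.5414 0.1173 0.2301] shift [-0.1243 -0.043   0.1851] turn [ 0.0452  0.0231 20.7309] F [-1.3847  0.7245 -0.4825] gap 0.08508597177843179 grip 0.0 j6 -0.21500693405738436
```

```bash
python3 -m creep '[[[-0.025,-0.009,0],[0,0,0]],[[-0.035,-0.012,0],[0,0,0]],[[-0.035,-0.012,0],[0,0,0]],[[-0.025,-0.009,0],[0,0,0]],[[-0.005,-0.001,0],[0,0,0]],[[0,0,0],[0,0,7]],[[0,0,0],[0,0,7]],[[0,0,0],[0,0,6.7]],[[0,0,0.02],[0,0,0]],[[0,0,0],[0,0,0]],[[0,0,0],[0,0,0]]]'
python3 - <<'E'
from h import *
s=telemetry.observe();im=imaging.camera('wrist');cv2.imwrite('pics/w4.png',im[:,:,::-1])
c=cam('wrist',s)
for n in('tin_left',):print([(d['rect'],d['score']) for d in find_in(n,'wrist')])
th=np.linspace(0,6.28,60);q=proj(c,np.c_[.545+.0285*np.cos(th),-.0155+.0285*np.sin(th),0*th+.08]);print(q.min(0),q.max(0))
go(.545,-.0155,.045,0)
E
```

```text
time: 10.53
position: [0.5447, -0.0117, 0.2086]
eef_rot: [[-0.006, 1.0, -0.003], [1.0, 0.006, 0.0], [0.0, -0.003, -1.0]]
ft_force: [0.1, 0.3, 0.3]
finger_gap: 0.0853
grip_force: 0.0
[([284.0, 185.7, 86.6, 95.1], 0.74)]
[283.2706 199.0557] [366.299  278.3973]
t 10.63 pos [ 0.5454 -0.0121  0.2101] shift [-0.0034 -0.0005  0.1651] turn [ 0.0372 -0.0022  0.3114] F [0.3665 0.0032 0.2115] gap 0.08531848233498446 grip 0.0 j6 -0.09541575864930914
```

View pics/w4.png

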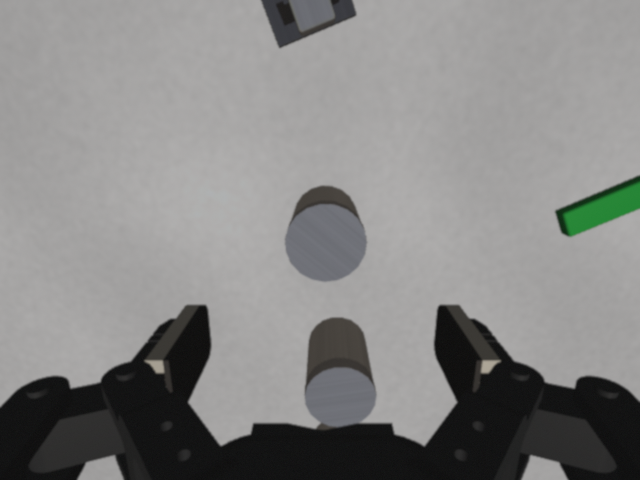

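The left tin's lid is at (326,241), within 3 px of the prediction, and the middle tin's lid is at (341,397). I descend with the small correction and grip.

```bash
python3 - <<'E'
from h import *
s=telemetry.observe();c=cam('wrist',s);print(unproj(c,[[341,397],[326,241.5]],.08))
E
python3 -m creep '[[[-0.005,0,0.03],[0,0,0]],[[0,0,0.035],[0,0,0]],[[0,0,0.035],[0,0,0]],[[0,0,0.03],[0,0,0]],[[0,0,0.025],[0,0,0]],[[0,0,0.01],[0,0,0]],[[0,0,0],[0,0,0]],[[0,0,0],[0,0,0]]]'
python3 -m creep '[[[0,0,0],[0,0,0]],[[0,0,0],[0,0,0]],[[0,0,0],[0,0,0]],[[0,0,0],[0,0,0]],[[0,0,0],[0,0,0]],[[0,0,0],[0,0,0]],[[0,0,0],[0,0,0]]]' -1 60
python3 - <<'E'
from h import *
go(.545,-.0165,.045,0)
E
```

```text
[[ 0.5601 -0.1462  0.08  ]
 [ 0.547  -0.0176  0.08  ]]
time: 11.3
position: [0.5461, -0.0178, 0.0457]
eef_rot: [[-0.004, 1.0, 0.001], [1.0, 0.004, -0.0], [-0.0, 0.001, -1.0]]
ft_force: [0.6, 0.3, 0.8]
finger_gap: 0.0854
grip_force: 0.0
time: 11.88
position: [0.5468, -0.0179, 0.0468]
eef_rot: [[-0.004, 1.0, 0.004], [1.0, 0.004, -0.0], [-0.0, 0.004, -1.0]]
ft_force: [-0.7, 0.3, 6.6]
finger_gap: 0.0557
grip_force: 63.1
t 11.88 pos [ 0.5468 -0.0179  0.0468] shift [ 0.0014 -0.0018  0.0018] turn [0.2437 0.0276 0.2395] F [-0.6772  0.2563  6.5884] gap 0.05569634041044621 grip 63.127698227763176 j6 -0.10442656208274348
```

```bash
cat > heft.py <<'E'
from h import *
f=[]
for i in range(8):
    imaging.camera('wrist');s=telemetry.observe();f.append(s['ft_force'][2])
print('Fz',np.mean(f),np.std(f),s['time'],s['position'],s['finger_gap'],s['joint_torque'])
E
python3 -m creep '[[[0,0,-0.005],[0,0,0]],[[0,0,-0.015],[0,0,0]],[[0,0,-0.015],[0,0,0]],[[0,0,-0.015],[0,0,0]],[[0,0,0],[0,0,0]],[[0,0,0],[0,0,0]],[[0,0,0],[0,0,0]],[[0,0,0],[0,0,0]],[[0,0,0],[0,0,0]],[[0,0,0],[0,0,0]]]'
python3 heft.py
```

```text
time: 12.72
position: [0.5449, -0.0178, 0.0935]
eef_rot: [[-0.004, 1.0, -0.001], [1.0, 0.004, 0.0], [0.0, -0.001, -1.0]]
ft_force: [0.2, -0.7, -1.9]
finger_gap: 0.0556
grip_force: 64.1
Fz -2.2377680558176243 0.40381388613681035 13.1167 [ 0.5453 -0.0178  0.0943] 0.055254549272123296 [ -0.0008 -43.361  -34.4464  -0.0015   0.0006   0.0001]
```

The left tin is about 0.23 kg. I put it back.

```bash
python3 -m creep '[[[0,0,0.015],[0,0,0]],[[0,0,0.015],[0,0,0]],[[0,0,0.01],[0,0,0]],[[0,0,0.005],[0,0,0]],[[0,0,0.003],[0,0,0]],[[0,0,0.001],[0,0,0]],[[0,0,0],[0,0,0]],[[0,0,0],[0,0,0]]]'
python3 -m creep '[[[0,0,0],[0,0,0]],[[0,0,0],[0,0,0]],[[0,0,0],[0,0,0]],[[0,0,0],[0,0,0]],[[0,0,0],[0,0,0]],[[0,0,0],[0,0,0]],[[0,0,-0.01],[0,0,0]],[[0,0,-0.03],[0,0,0]],[[0,0,-0.035],[0,0,0]],[[0,0,-0.035],[0,0,0]],[[0,0,-0.03],[0,0,0]],[[0,0,-0.02],[0,0,0]],[[0,0,0],[0,0,0]]]' 1
python3 - <<'E'
from h import *
go(.558,-.145,.21,-15)
E
```

```text
time: 13.78
position: [0.5457, -0.0178, 0.0468]
eef_rot: [[-0.004, 1.0, 0.001], [1.0, 0.004, -0.0], [-0.0, 0.001, -1.0]]
ft_force: [-5.9, 1.0, 5.2]
finger_gap: 0.0557
grip_force: 64.6
time: 14.87
position: [0.5472, -0.018, 0.2121]
eef_rot: [[-0.004, 1.0, 0.01], [1.0, 0.004, -0.001], [-0.001, 0.01, -1.0]]
ft_force: [0.1, 0.8, 0.5]
finger_gap: 0.0853
grip_force: 0.0
t 14.87 pos [ 0.5472 -0.018   0.2121] shift [-0.1271  0.0102  0.0024] turn [ 0.5962 -0.0121 15.2409] F [0.1487 0.8014 0.477 ] gap 0.08531349986128932 grip 0.0 j6 -0.10441745415927549
```

```bash
python3 -m creep '[[[-0.02,0.002,0],[0,0,0]],[[-0.035,0.003,0],[0,0,0]],[[-0.035,0.003,0],[0,0,0]],[[-0.025,0.002,0],[0,0,0]],[[-0.012,0,0],[0,0,0]],[[0,0,0],[0,0,0]],[[0,0,0],[0,0,0]]]'
cat > lid.py <<'E'
from h import *
import sys
s=telemetry.observe();im=imaging.camera('wrist');cv2.imwrite(sys.argv[1],im[:,:,::-1]);c=cam('wrist',s)
for d in find_in('tin_left','wrist'):
    l,t,w,h=d['rect'];uv=[l+w/2,t+h-w/2*.95];P=unproj(c,uv,.08)[0]   # lid: lowest part of the box
    print(np.round(d['rect']),round(d['score'],2),uv,P,'width',w*np.linalg.norm(P-c[1])/c[0][0,0])
x,y=map(float,sys.argv[2:4]);go(x,y,.045,0)
E
python3 lid.py pics/w5.png .559 -.145
```

```text
time: 15.45
position: [0.5556, -0.1444, 0.205]
eef_rot: [[-0.003, 1.0, -0.001], [1.0, 0.003, 0.001], [0.001, -0.001, -1.0]]
ft_force: [0.4, 0.4, 0.1]
finger_gap: 0.0853
grip_force: 0.0
[257.   0. 100.  89.] 0.7 [307.45, 41.462500000000006] [ 0.5452 -0.0256  0.08  ] width 0.06600147764912721
t 15.55 pos [ 0.5558 -0.1434  0.2053] shift [-0.0017  0.0032  0.1603] turn [-0.0082 -0.0254  0.3101] F [-0.2279 -0.3537 -0.157 ] gap 0.08546509208761463 grip 0.0 j6 -0.32235816803887246
```

View pics/w5.png

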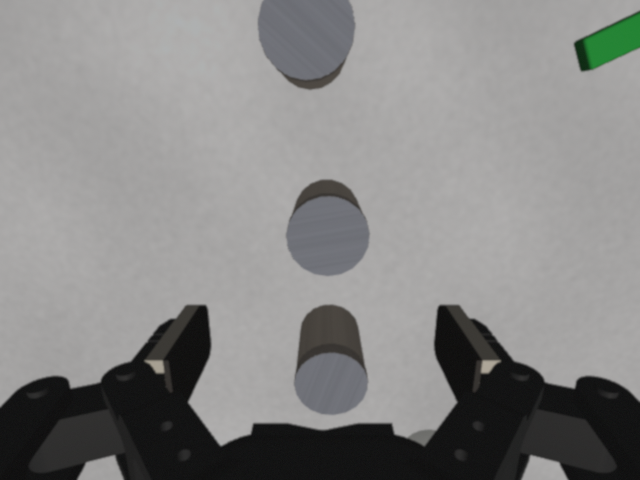

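The left tin stands at (306,28), the middle tin's lid is at (328,236) and the right tin's lid at (331,382).

```bash
python3 - <<'E'
from h import *
c=cam('wrist');P=unproj(c,[[328,235.5],[331,382]],.08);print(P);go(P[0][0],P[0][1],.045,0)
E
```

```text
[[ 0.5586 -0.143   0.08  ]
 [ 0.5622 -0.2597  0.08  ]]
t 15.55 pos [ 0.5558 -0.1434  0.2053] shift [0.0003 0.0028 0.1603] turn [-0.0082 -0.0254  0.3101] F [-0.2279 -0.3537 -0.157 ] gap 0.08546509208761463 grip 0.0 j6 -0.32235816803887246
```

```bash
python3 -m creep '[[[0,0.002,0.03],[0,0,0]],[[0,0,0.035],[0,0,0]],[[0,0,0.035],[0,0,0]],[[0,0,0.03],[0,0,0]],[[0,0,0.02],[0,0,0]],[[0,0,0.01],[0,0,0]],[[0,0,0],[0,0,0]],[[0,0,0],[0,0,0]]]'
python3 -m creep '[[[0,0,0],[0,0,0]],[[0,0,0],[0,0,0]],[[0,0,0],[0,0,0]],[[0,0,0],[0,0,0]],[[0,0,0],[0,0,0]],[[0,0,0],[0,0,0]],[[0,0,0],[0,0,0]]]' -1 60
python3 -m creep '[[[0,0,-0.005],[0,0,0]],[[0,0,-0.015],[0,0,0]],[[0,0,-0.015],[0,0,0]],[[0,0,-0.015],[0,0,0]],[[0,0,0],[0,0,0]],[[0,0,0],[0,0,0]],[[0,0,0],[0,0,0]],[[0,0,0],[0,0,0]],[[0,0,0],[0,0,0]],[[0,0,0],[0,0,0]]]'
python3 heft.py
```

```text
time: 16.22
position: [0.5583, -0.1441, 0.0462]
eef_rot: [[-0.005, 1.0, 0.001], [1.0, 0.005, -0.0], [-0.0, 0.001, -1.0]]
ft_force: [0.0, 0.5, 0.1]
finger_gap: 0.0853
grip_force: 0.0
time: 16.8
position: [0.5591, -0.145, 0.0476]
eef_rot: [[-0.004, 1.0, 0.004], [1.0, 0.004, -0.001], [-0.001, 0.004, -1.0]]
ft_force: [0.8, 0.4, 6.6]
finger_gap: 0.055
grip_force: 63.3
time: 17.63
position: [0.5574, -0.1447, 0.0943]
eef_rot: [[-0.004, 1.0, -0.002], [1.0, 0.004, 0.0], [0.0, -0.002, -1.0]]
ft_force: [-0.3, -0.3, -3.6]
finger_gap: 0.055
grip_force: 64.5
Fz -3.7224890632381515 0.47684440319243804 18.0333 [ 0.5578 -0.1448  0.0953] 0.05455003018529715 [ -0.     -47.77   -35.4693  -0.0012   0.0005   0.    ]
```

The middle tin is about 0.38 kg. I put it back and go over to the right tin.

```bash
python3 -m creep '[[[0,0,0.015],[0,0,0]],[[0,0,0.015],[0,0,0]],[[0,0,0.01],[0,0,0]],[[0,0,0.005],[0,0,0]],[[0,0,0.003],[0,0,0]],[[0,0,0.001],[0,0,0]],[[0,0,0],[0,0,0]],[[0,0,0],[0,0,0]]]'
python3 -m creep '[[[0,0,0],[0,0,0]],[[0,0,0],[0,0,0]],[[0,0,0],[0,0,0]],[[0,0,0],[0,0,0]],[[0,0,0],[0,0,0]],[[0,0,0],[0,0,0]],[[0,0,-0.01],[0,0,0]],[[0,0,-0.03],[0,0,0]],[[0,0,-0.035],[0,0,0]],[[0,0,-0.035],[0,0,0]],[[0,0,-0.03],[0,0,0]],[[0,0,-0.02],[0,0,0]],[[-0.02,0,0],[0,0,0]],[[-0.035,0.001,0],[0,0,0]],[[-0.035,0.001,0],[0,0,0]],[[-0.025,0.001,0],[0,0,0]],[[0,0,0],[0,0,0]],[[0,0,0],[0,0,0]]]' 1
python3 lid.py pics/w6.png .562 -.2595
```

```text
time: 18.7
position: [0.5582, -0.1449, 0.0476]
eef_rot: [[-0.004, 1.0, 0.001], [1.0, 0.004, -0.0], [-0.0, 0.001, -1.0]]
ft_force: [-4.0, 1.5, 4.2]
finger_gap: 0.0549
grip_force: 65.0
time: 20.2
position: [0.561, -0.2609, 0.2067]
eef_rot: [[-0.002, 1.0, 0.0], [1.0, 0.002, 0.0], [0.0, 0.0, -1.0]]
ft_force: [-0.6, -0.0, -0.9]
finger_gap: 0.0858
grip_force: 0.0
t 20.3 pos [ 0.5614 -0.2592  0.2068] shift [-0.0003  0.0006  0.1618] turn [ 0.0262 -0.0044  0.255 ] F [ 0.5494 -0.9366  0.6036] gap 0.08526292372863158 grip 0.0 j6 -0.49681939301598343
```

View pics/w6.png

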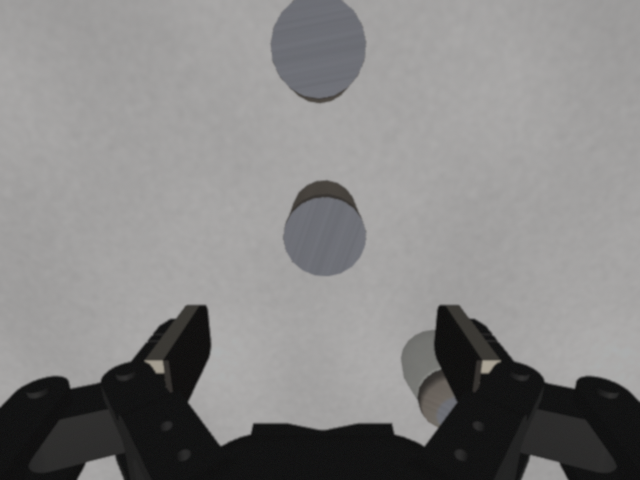

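The right tin's lid is at (325,236), centred under the gripper. The shaker at (435,380) is well clear, about 0.12 m farther to the right.

```bash
python3 -m creep '[[[0,0,0.03],[0,0,0]],[[0,0,0.035],[0,0,0]],[[0,0,0.035],[0,0,0]],[[0,0,0.03],[0,0,0]],[[0,0,0.02],[0,0,0]],[[0,0,0.01],[0,0,0]],[[0,0,0],[0,0,0]],[[0,0,0],[0,0,0]]]'
python3 -m creep '[[[0,0,0],[0,0,0]],[[0,0,0],[0,0,0]],[[0,0,0],[0,0,0]],[[0,0,0],[0,0,0]],[[0,0,0],[0,0,0]],[[0,0,0],[0,0,0]],[[0,0,0],[0,0,0]]]' -1 70
python3 -m creep '[[[0,0,-0.005],[0,0,0]],[[0,0,-0.015],[0,0,0]],[[0,0,-0.015],[0,0,0]],[[0,0,-0.015],[0,0,0]],[[0,0,0],[0,0,0]],[[0,0,0],[0,0,0]],[[0,0,0],[0,0,0]],[[0,0,0],[0,0,0]],[[0,0,0],[0,0,0]],[[0,0,0],[0,0,0]]]'
python3 heft.py; python3 - <<'E'
from h import *
go(.509,.203,.213,21)
E
```

```text
time: 20.97
position: [0.5619, -0.2593, 0.0475]
eef_rot: [[-0.005, 1.0, 0.001], [1.0, 0.005, -0.001], [-0.001, 0.001, -1.0]]
ft_force: [0.2, 0.3, -0.1]
finger_gap: 0.0856
grip_force: 0.0
time: 21.55
position: [0.5626, -0.2603, 0.0489]
eef_rot: [[-0.004, 1.0, 0.004], [1.0, 0.004, -0.002], [-0.002, 0.004, -1.0]]
ft_force: [0.6, 1.3, 6.6]
finger_gap: 0.0555
grip_force: 73.9
time: 22.38
position: [0.5609, -0.2596, 0.0952]
eef_rot: [[-0.004, 1.0, -0.002], [1.0, 0.004, 0.001], [0.001, -0.002, -1.0]]
ft_force: [0.3, 0.2, -5.3]
finger_gap: 0.0552
grip_force: 76.0
Fz -6.779507863845108 0.585248094942825 22.7833 [ 0.5613 -0.2598  0.0964] 0.05539328554580479 [ -0.0008 -54.1758 -37.1391  -0.0154  -0.0072   0.    ]
t 22.78 pos [ 0.5613 -0.2598  0.0964] shift [ 0.463  -0.0504 -0.1167] turn [  0.0068   0.0085 -20.7659] F [-0.2534  0.1173 -7.3409] gap 0.05539328554580479 grip 75.96733018755913 j6 -0.49718571424121594
```

The right tin is about 0.69 kg, so it is the heaviest. I raise it and carry it over the bar.

```bash
python3 -m creep '[[[0,0,-0.015],[0,0,0]],[[0,0,-0.025],[0,0,0]],[[0,0,-0.025],[0,0,0]],[[0,0,-0.025],[0,0,0]],[[0,0,-0.02],[0,0,0]],[[0,0,-0.011],[0,0,0]],[[0,0,0],[0,0,0]]]'
python3 -m creep '[[[0.01,-0.001,0],[0,0,0]],[[0.02,-0.002,0],[0,0,0]],[[0.03,-0.003,0],[0,0,0]],[[0.03,-0.003,0],[0,0,0]],[[0.03,-0.003,0],[0,0,0]],[[0.03,-0.003,0],[0,0,0]],[[0.03,-0.003,0],[0,0,0]],[[0.03,-0.003,0],[0,0,0]],[[0.03,-0.003,0],[0,0,0]],[[0.03,-0.003,0],[0,0,0]],[[0.03,-0.003,0],[0,0,0]],[[0.03,-0.004,0],[0,0,0]],[[0.03,-0.004,0],[0,0,0]],[[0.03,-0.004,0],[0,0,0]],[[0.03,-0.004,0],[0,0,0]],[[0.023,-0.004,0],[0,0,0]],[[0.015,-0.002,0],[0,0,0]],[[0.005,0,0],[0,0,0]],[[0,0,0],[0,0,0]],[[0,0,0],[0,0,0]]]'
python3 - <<'E'
from h import *
go(.509,.203,.217,0)
E
```

```text
time: 23.37
position: [0.5622, -0.2602, 0.2208]
eef_rot: [[-0.004, 1.0, 0.005], [1.0, 0.004, -0.003], [-0.003, 0.005, -1.0]]
ft_force: [-0.3, -0.5, -6.2]
finger_gap: 0.0558
grip_force: 76.6
time: 25.03
position: [0.5068, 0.2027, 0.2158]
eef_rot: [[-0.004, 1.0, -0.002], [1.0, 0.004, -0.001], [-0.001, -0.002, -1.0]]
ft_force: [0.2, 0.4, -6.0]
finger_gap: 0.0556
grip_force: 77.3
t 25.03 pos [0.5068 0.2027 0.2158] shift [ 0.0003  0.0022 -0.0012] turn [-0.1231  0.0723  0.254 ] F [ 0.1812  0.3677 -5.9723] gap 0.05559035493449905 grip 77.33560413122177 j6 0.3085706160471894
```

```bash
python3 -m creep '[[[0,0,0],[0,0,0]],[[0,0,0],[0,0,0]],[[0,0,0],[0,0,0]],[[0,0,0],[0,0,0]],[[0,0,0],[0,0,0]],[[0,0,0],[0,0,0]],[[0,0,0],[0,0,0]],[[0,0,0],[0,0,0]],[[0,0,0],[0,0,0]],[[0,0,0],[0,0,0]],[[0,0,0],[0,0,0]],[[0,0,0],[0,0,0]]]'
python3 - <<'E'
from h import *
imaging.camera('scene');c=cam('scene')
for n in('bar','tin_left','stand','burr','shaker','canister'):print(n,[(np.round(d['rect']),round(d['score'],2)) for d in find_in(n,'scene')])
print('bar expected ends',proj(c,[[.509-.09*.357,.203+.09*.934,.062],[.509+.09*.357,.203-.09*.934,.062]]))
print('tins expected',proj(c,[[.546,-.0178,.04],[.558,-.1445,.04],[.508,.203,.208]]))
s=telemetry.observe();print(s['position'],s['ft_force'],np.abs(s['joint_vel']).max())
E
```

```text
time: 26.03
position: [0.5074, 0.2031, 0.2173]
eef_rot: [[-0.004, 1.0, 0.0], [1.0, 0.004, -0.0], [-0.0, 0.0, -1.0]]
ft_force: [-0.2, 0.3, -6.3]
finger_gap: 0.0554
grip_force: 77.3
bar [(array([389., 216.,  91.,  33.]), 0.88), (array([219., 258.,  53.,  78.]), 0.78)]
tin_left [(array([324., 184.,  27.,  41.]), 0.6)]
stand [(array([384., 226.,  85.,  50.]), 0.66)]
burr [(array([421., 240.,  22.,  21.]), 0.71)]
shaker [(array([176., 143.,  31.,  33.]), 0.63)]
canister [(array([527., 292., 101.,  93.]), 0.88)]
bar expected ends [[480.1492 243.536 ]
 [389.3539 220.4984]]
tins expected [[337.3332 201.5803]
 [293.6085 180.9977]
 [447.6954 169.6041]]
[0.5074 0.203  0.2173] [ 0.2619 -0.0386 -6.1885] 0.0017293262165404538
```

The bar is on the stand as expected, the left tin, shaker and canister boxes haven't moved, and the tin is held still.

```bash
python3 -c "
from bench import ctrl
print(ctrl.hand_in())"
```

```text
the job is handed in; nothing more can be done
None
```

I laid the bar in both notches, hefted the tins left to right (about 0.23, 0.38 and 0.69 kg), and handed in holding the heaviest, the right one, still about 10 cm above the middle of the bar; no verdict was shown.

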